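# Open the blender jar's filler cap and hold it up

## Task

I want to spoon sugar into the blender jar with the handle: unscrew the filler cap from the middle of its lid. You cannot see whether this cap has a right-hand or a left-hand thread, so try it one way and, if it comes up against the stop, the other way; about a quarter turn the right way frees it. Then lift it straight up and finish while still holding it in the gripper, level and still, a few centimetres clear above the jar; leave the steel spare jar untouched and the bowl, the spatula and the sugar pot where they are.

Things in the scene. Friction and masses are not known exactly. Their poses are not given: they have to be found in the camera images.
- jar: Lime-green blender jar, the only one with a handle; a suction foot holds it fast, it neither slides nor turns. Black lid 130 mm across, flat lid top 215 mm above the table, filler hole on the jar's axis. Origin: centre of the underside, on the table; z up; x points to the handle, which reaches 111 mm out from the axis, 57 to 191 mm above the table.
- jar_mouth (a point): Centre of the filler hole, level with the lid top, on the jar's axis. The hole's thread is right- or left-hand, hidden, and changes between runs. From its start the cap meets a hard stop after about 3 to 22 degrees one way; the other way it is free to lift out after 54 to 72 degrees and meets a far stop at 122 or more: 75 to 115 degrees is always right.
- cap: Loose grey filler cap, 55 to 90 g: round knob 56 mm in diameter, 38 mm high, standing on the lid, with a 44 x 8 x 4 mm thumb ridge on top along the cap's x. Below, a 33 mm plug with two thread lugs goes 22 mm into the lid. Origin: centre of the plug's underside, 22 mm below the lid top at the start; z up. At the start its x lies within 8 degrees of the jar's x.
- cap_knob (a point): On the cap's axis, 46 mm above its origin: at the start 24 mm above the lid top and 14 mm below the knob's top face; a good grip height, from above. The cap turns with very little effort until a stop and does not rise as it turns; until free it lifts no more than about 2 mm, then straight out (clear once its underside is above the lid top).
- spare: Straight-sided stainless steel spare jar without handle, fixed, with the same black lid and a cap of the same look; 130 mm across, 279 mm high over the cap's ridge. Origin: centre of the underside. Not to be touched.
- bowl: Loose stainless steel bowl, 170 mm across, 70 mm high. Origin: centre of the underside. Not to be moved.
- spatula: Loose blue plastic spatula, 280 mm long, lying flat, handle to its -x. Origin: on its underside. Not to be moved.
- sugar: Loose white ceramic sugar pot, 92 mm across, 74 mm high, side handle to its +y, hinged lid held wide open at its +x side, up to about 130 mm high. Origin: centre of the underside. Not to be moved.
- sugar_lid (a joint): Hinge of the sugar pot's lid: 0 = held open by its spring clip (as it starts), -1.85 = shut.
There are look-alikes about, which are no part of the job. Of the things like the cap, leave any that is pink; of the rest the smaller one is meant. Leave any pink look-alike of the jar alone.

How it is judged (in metres and radians):
On the way:
1. the cap has been turned loose (more than 54 degrees away from its closed position) while still down in the lid (angle between the x axis of cap and the x axis of jar, either way round above 0.95 rad and height (world z) of cap below 0.2 m and horizontal distance between cap and jar below 0.006 m), for 0.05 s.
At the end, for the whole second after the job is handed in: The fingers alone hold the cap (over 1 N), its underside at least 25 mm above the lid top, within 80 mm of the jar's axis, within 17 degrees of upright, still (under 50 mm/s), touching neither jar; bowl, spatula and sugar pot within 25 mm of their starts (height (world z) of cap above 0.24 m and horizontal distance between cap and jar below 0.08 m and angle between cap's own z axis and vertical below 0.3 rad and linear speed of cap below 0.05 m/s and contact force between the fingers and cap above 1 N and contact force between cap and jar below 0.1 N and contact force between cap and spare below 0.1 N and distance of each of bowl, spatula, sugar from where it was at the start of the episode below 0.025 m); the arm keeps its last pose, push and grip.
It fails at once if the spare jar is touched (over 1 N) (contact force between any of the arm, the fingers, cap and spare above 1 N).
It fails at once if the bowl, the spatula or the sugar pot is moved by more than 25 mm, or the sugar lid is swung (distance of any of bowl, spatula, sugar from where it was at the start of the episode above 0.025 m or value of joint sugar_lid below -0.4 rad).
It also fails if it takes over 48 s, if anything falls off the work surface, if the arm or the gripper's body presses on something with over 40 N, if the wrist force passes 120 N, or if a joint passes its speed limit or range.

## Robot

A 6-joint arm with a two-finger parallel gripper is mounted at the origin on the work surface. World frame = base frame: x ahead of the robot, y to its left, z up, the work surface at z = 0. Lengths are in m, angles in degrees, forces in N, time in s.
With the tool pointing down it reaches from about 0.25 to 0.85 m from the base axis. Payload 12.5 kg.
Tool frame: the origin (TCP) lies midway between the tips of the shut fingers; the grasp point (between the pads) lies 19 mm behind it; y points along the fingers, z is the direction in which the jaws open and shut, and the axes are right-handed (so a half turn about y gives the same grasp; the last joint's range is limited). The gripper opens to 93 mm and grips with 3 to 60 N. Pads are 15 mm wide; open, the fingers measure 128 mm over their backs; the gripper's body (75 mm by 188 mm) begins 65 mm behind the grasp point.
Start: joints at [-4.847, 20.094, 94.641, -0, 65.266, -4.847], TCP at [0.55, 0, 0.219] pointing down, gripper open.
Joint ranges: [-157.81, 157.81], [-45, 120.19], [0.68, 151.7], [-89.99, 269.99], [4.06, 180], [-164.3, 164.3]. Speed limits (degrees/s): [127.2, 127.2, 159.86, 180, 180, 180].

## Interface

Orientations are given as a 3x3 rotation matrix whose columns are the frame's x, y, z axes.
In Python, from cell import bot, viewer gives the robot as it stands. The module is installed in compiled form; this text tells all that it offers.
- The arm moves only by the tool apply_moves, never from a script. Its argument "deltas" is a list of rows, each a list of 7 numbers: the turn, a rotation vector about the tool's x, y, z in degrees, then the shift along the tool's x, y, z in cm, then the finger opening in cm, from 0 to 9.3. A call has 1 to 8 rows; each row shifts and turns the commanded pose from where the row before left it, along the tool's axes as they then stand; what a row does not reach is not made up. A row lasts 1/8 s, in which the tool goes at most 62.5 mm and 10.7 degrees, less where a joint would pass 70% of its speed; a pose out of reach is approached as far as the arm can. A call is refused whole if a number of a shift passes 6.25 or a number of a turn 10.7, either way. A call with a gripper value outside its range is refused whole. The fingers move at their own pace and stop on an object; the grip force is fixed at half the most. Time passes only in rows, so rows that do not move let the fingers close. It gives the time, the measured TCP pose, the force and the opening at its end, in the units of the state.
- bot.state(): the state, without advancing time (a new reading comes with each control period).
- viewer.get_image(name): name is "scene" or "side" or "wrist"; returns a dict with "frame" (400x640x3 uint8, red, green, blue), "camera_matrix" (3x3 intrinsics, pixels), "R" (3x3) and "t" (3): a world point X has camera coordinates R X + t. Camera axes: x right, y down, z forward; pixel columns grow to the right and rows downward; lengths in m; the calibration is good to about 2 mm. A picture is of the moment at which its call begins. There is no depth.
- bot.close_job(): hands the job in, once; it reports no verdict.
Trained networks look in the newest picture that a camera, given by its name, has taken for a name from the list of things; names that differ only in an ending like _2 or _b are one class to them, and where a whole thing is asked for, a point or a joint stands for the part that bears it (a point fixed in the world has none). Each returns a list of dicts, best first, with "conf" (0 to 1); they miss things now and then, are a little off and sometimes report something else, mostly with a low value. They report only what shows in the picture. A call takes as long as a camera call. They do not tell look-alikes from the thing itself.
- viewer.boxes_of(camera, name): "centre" ([column, row] in pixels, amid what is visible of it).
- viewer.outline_of(camera, name): "mask" (400x640 bool, what is visible of it) and "centre" ([column, row] in pixels, amid what is visible of it).
The state is a dict: "clock": time; "q": joint angles; "qd": joint speeds; "joint_torque": joint torques, N m; "position": TCP position; "tcp_rot": TCP orientation; "wrist_force": force on the tool from outside, world axes, zero at the start; "moment": the same for the moment, N m; "gripper_width": opening from 0.0 (shut) to 1.0 (fully open).
Only numpy, scipy, OpenCV 4.12 (cv2) and the standard library are available. Lean on these libraries where they do the work, as an engineer would, in place of code of your own. Each camera call takes 0.05 s, during which the arm holds its last target. There are 200 camera calls.

## Working session

There is one attempt and no reset: what is moved stays moved. The work goes in short steps, Python scripts to look and compute and a tool call to move; the robot and the scene stay as the last step left them, time stands still between calls to the robot, and variables do not carry over. Pictures are saved under pics/ and viewed, about 8 in all and at most 12, crops included, and the job is handed in when it is done.

Besides the shell and the picture viewer there is one more tool, called after "Emit:" as name(argument=value, ...) on one line, values as JSON. apply_moves: Moves the arm, as the interface text tells. Its arguments: {"type":"object","properties":{"deltas":{"type":"array","items":{"type":"array","items":{"type":"number"}}}},"required":["deltas"]}

```bash
mkdir -p pics; cat > h.py <<'E'
import numpy as np, cv2
from cell import bot, viewer
def pt(cam,img,px,z):
    K,R,t=[np.array(img[k]) for k in("camera_matrix","R","t")]
    d=R.T@np.linalg.inv(K)@np.array([px[0],px[1],1.]); c=-R.T@t
    return c+d*(z-c[2])/d[2]
def pix(img,X):
    K,R,t=[np.array(img[k]) for k in("camera_matrix","R","t")]
    p=K@(R@np.array(X)+t); return p[:2]/p[2]
E
python3 - <<'E'
from h import *
s=bot.state(); print(s['position'],np.round(s['tcp_rot'],3).tolist(),s['clock'])
ims=[]
for c in("scene","side"):
    i=viewer.get_image(c); cv2.imwrite(f'pics/{c}0.png',i['frame'][:,:,::-1])
    R=np.array(i['R']);print(c,-R.T@np.array(i['t']))
    for n in("jar","cap","spare","bowl","spatula","sugar"):
        for b in viewer.boxes_of(c,n):
            if b['conf']>.2: print(c,n,np.round(b['centre']),round(b['conf'],2),np.round(pt(c,i,b['centre'],.24 if n=='cap' else .1),3))
E
```

```text
[5.49644207e-01 3.99429145e-05 2.18082401e-01] [[-0.0, -0.001, 1.0], [-1.0, 0.0, -0.0], [-0.0, -1.0, -0.001]] 0.0
scene [ 1.04129619 -0.65678334  1.43891964]
scene jar [401. 154.] 0.87 [0.717 0.413 0.1  ]
scene jar [333. 163.] 0.79 [0.533 0.229 0.1  ]
scene cap [294. 196.] 0.68 [ 0.559 -0.042  0.24 ]
scene cap [321. 148.] 0.61 [0.52  0.165 0.24 ]
scene spare [286. 230.] 0.66 [ 0.563 -0.096  0.1  ]
scene bowl [343. 131.] 0.77 [0.477 0.381 0.1  ]
scene spatula [362. 226.] 0.68 [0.761 0.064 0.1  ]
scene sugar [231. 317.] 0.82 [ 0.606 -0.427  0.1  ]
side [ 0.10076596 -0.75884793  0.7673218 ]
side jar [268. 189.] 0.78 [0.497 0.169 0.1  ]
side jar [287. 119.] 0.61 [0.763 0.545 0.1  ]
side jar [224. 172.] 0.26 [0.425 0.323 0.1  ]
side cap [225. 220.] 0.89 [ 0.291 -0.078  0.24 ]
side cap [264. 143.] 0.83 [0.501 0.175 0.24 ]
side cap [281. 233.] 0.65 [ 0.365 -0.177  0.24 ]
side spare [349. 226.] 0.59 [ 0.587 -0.093  0.1  ]
side bowl [223. 174.] 0.84 [0.421 0.315 0.1  ]
side bowl [270. 183.] 0.4 [0.513 0.193 0.1  ]
side sugar [444. 322.] 0.6 [ 0.571 -0.428  0.1  ]
```

View pics/scene0.png

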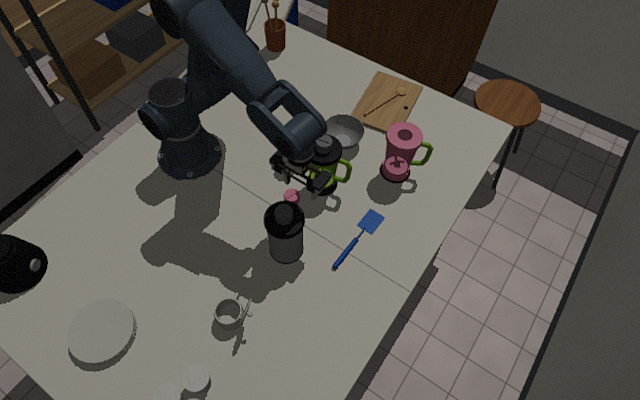

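View pics/side0.png

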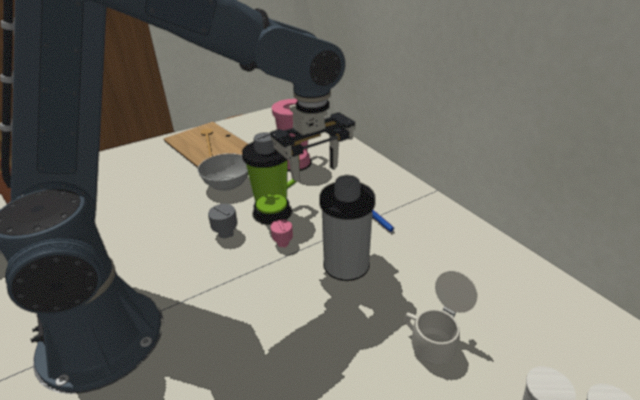

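In the side view, the green handled jar is at (268,185) with its grey cap at (264,143). There is a loose, larger-looking grey cap on the table at (223,220) and a pink one at (282,233). The steel spare's cap is at (347,187) and the pink jar at (290,130). The cap meant is the one in the green jar's lid. I'll lift, move over it and confirm it with the wrist camera.

Emit:
apply_moves(deltas=[[0, 0, 0, 0, -5, 0, 9.3], [0, 0, 0, 0, -5, 0, 9.3], [0, 0, 0, 0, -5, 0, 9.3], [0, 0, 0, 0, -5, 0, 9.3], [0, 0, 0, -5, 0, -2, 9.3], [0, 0, 0, -5, 0, -2, 9.3], [0, 0, 0, -4, 0, -1, 9.3], [0, 0, 0, 0, 0, 0, 9.3]])

```text
clock: 1.7
position: [0.4993, 0.142, 0.4188]
tcp_rot: [[0.003, 0.0, 1.0], [-1.0, 0.0, 0.003], [-0.0, -1.0, 0.0]]
wrist_force: [-0.6, -0.8, -0.3]
gripper_width: 1.002
```

```bash
python3 - <<'E'
from h import *
s=bot.state(); print(s['position'],s['clock'],s['wrist_force'])
i=viewer.get_image("wrist"); cv2.imwrite('pics/w1.png',i['frame'][:,:,::-1])
R=np.array(i['R']);print(-R.T@np.array(i['t']))
for n in("jar","cap","cap_knob","spare","bowl"):
    for b in viewer.outline_of("wrist",n):
        if b['conf']>.2:
            m=b['mask'];ys,xs=np.nonzero(m); print(n,np.round(b['centre']),round(b['conf'],2),m.sum(),xs.min(),xs.max(),ys.min(),ys.max(),np.round(pt(0,i,b['centre'],.24 if n!='jar' else .1),3))
i=viewer.get_image("scene");j=viewer.get_image("side")
a=cv2.resize(i['frame'][90:240,230:430],(800,600))
b=cv2.resize(j['frame'][110:260,180:380],(800,600))
cv2.imwrite('pics/c1.png',cv2.resize(np.hstack([a,b]),(800,300))[:,:,::-1])
for c,im in(("scene",i),("side",j)):
  for b in viewer.boxes_of(c,"cap"): print(c,np.round(b['centre'],1),b['conf'],np.round(pt(c,im,b['centre'],.237),3))
E
```

```text
[0.49925914 0.14200518 0.41883953] 1.7 [-0.63010073 -0.75086058 -0.30102163]
[0.49872053 0.21590569 0.58323101]
jar [342.  93.] 0.79 9507 272 425 57 181 [0.525 0.219 0.1  ]
jar [463.   1.] 0.77 266 440 483 0 7 [0.673 0.33  0.1  ]
cap [331. 120.] 0.96 2720 305 362 95 154 [0.507 0.193 0.24 ]
cap [303. 202.] 0.78 1079 287 322 183 220 [0.479 0.11  0.24 ]
cap [225. 119.] 0.72 2386 198 254 97 149 [0.405 0.193 0.24 ]
cap_knob [224. 124.] 0.84 2327 198 254 97 149 [0.404 0.189 0.24 ]
cap_knob [305. 202.] 0.67 1118 287 322 183 221 [0.481 0.11  0.24 ]
spare [367. 342.] 0.79 6902 324 423 249 378 [ 0.551 -0.059  0.24 ]
bowl [292.   0.] 0.67 381 263 320 0 8 [0.471 0.297 0.24 ]
scene [286.9 158.9] 0.94 [0.451 0.064 0.237]
scene [324.  147.8] 0.73 [0.525 0.174 0.237]
scene [291.4 197.1] 0.52 [ 0.553 -0.049  0.237]
side [222.6 220.3] 0.82 [ 0.288 -0.071  0.237]
side [283.  232.9] 0.73 [ 0.37  -0.174  0.237]
side [266.4 143.1] 0.66 [0.509 0.177 0.237]
```

View pics/w1.png

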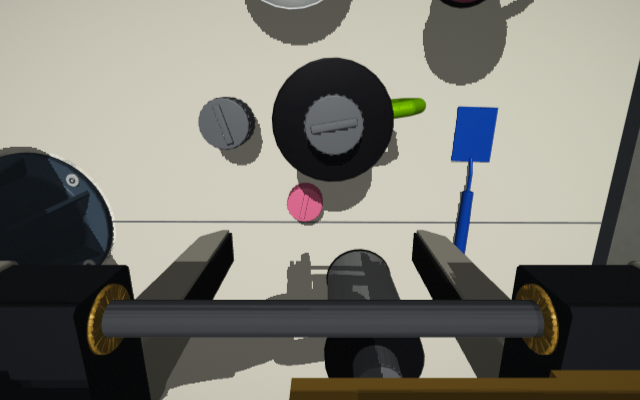

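View pics/c1.png

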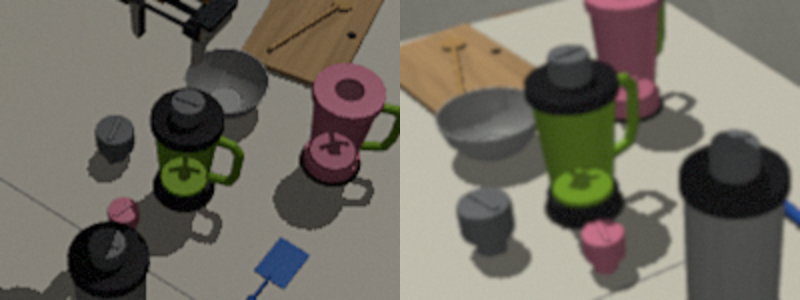

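The crop confirms it: the green jar's own cap is at wrist pixel (334,125). The loose grey one at (225,120) is larger and the pink one is at (305,202). I'll measure the cap precisely.

```bash
python3 - <<'E'
from h import *
s=bot.state(); print(np.round(s['q'],1))
i=viewer.get_image("wrist"); f=i['frame'].astype(int)
# lid: dark pixels; ellipse fit via hull
for b in viewer.outline_of("wrist","cap"):
    print(b['centre'],b['conf'],b['mask'].sum())
for px,z in(((333,119),.215),((333.5,124.),.253),((334,120),.253)): print(px,z,pt(0,i,px,z))
g=cv2.cvtColor(i['frame'],cv2.COLOR_RGB2GRAY)
m=((g<45)[40:200,250:410]).astype(np.uint8)
n,l,st,c=cv2.connectedComponentsWithStats(m); k=1+st[1:,4].argmax()
p=np.argwhere(l==k)[:,::-1].astype(np.int32)
(e,r)=cv2.minEnclosingCircle(cv2.convexHull(p)); e=np.array(e)+[250,40]; P=pt(0,i,e,.215); print('lid',e,r,P, np.linalg.norm(pt(0,i,e+[r,0],.215)-P)*2)
c=cv2.resize(i['frame'][70:180,270:430],(800,550),interpolation=cv2.INTER_CUBIC)
X=[P[0],P[1]]
for z,col in((.253,(255,0,0)),(.215,(0,255,0))):
    for th in np.linspace(0,6.28,40):
        rr=.028
        u=(pix(i,[X[0]+rr*np.cos(th),X[1]+rr*np.sin(th),z])-[270,70])*5
        cv2.circle(c,tuple(int(v) for v in u),2,col,-1)
cv2.imwrite('pics/c2.png',c[:,:,::-1])
E
```

```text
[10.5  9.4 80.9 -0.  89.7 10.5]
[305.4, 199.1] 0.75 1121
[331.0, 121.7] 0.56 2822
(333, 119) 0.215 [0.51059875 0.18997868 0.215     ]
(333.5, 124.0) 0.253 [0.50999958 0.1878509  0.253     ]
(334, 120) 0.253 [0.51043394 0.19150598 0.253     ]
lid [331.64464569 116.61959839] 61.946571350097656 [0.50917965 0.1923895  0.215     ] 0.12797656610829336
```

View pics/c2.png

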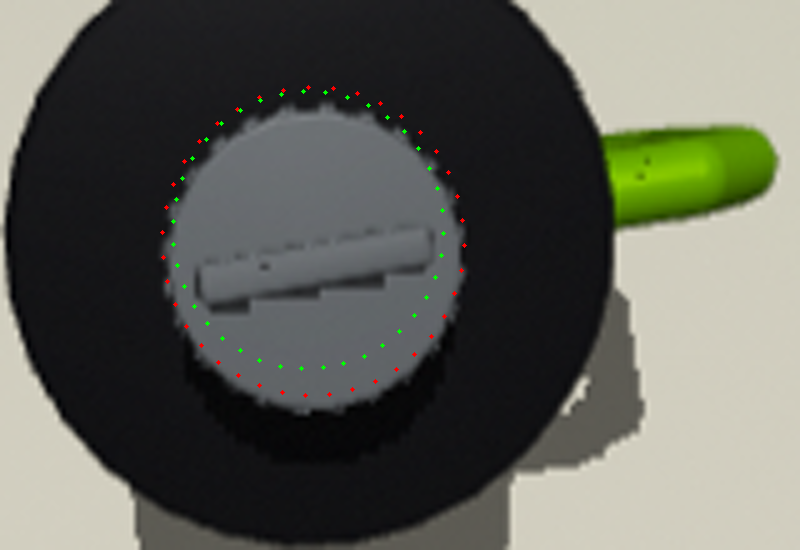

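The knob circle centre in the crop is about (317,258), which is about 3 mm towards -y from the overlay. That puts the axis at about (0.510, 0.189), in agreement with the lid circle. Now moving in.

Emit:
apply_moves(deltas=[[0, 0, 0, -4.7, 0, 1.1, 9.3], [0, 0, 0, 0, 5, 0, 9.3], [0, 0, 0, 0, 5, 0, 9.3], [0, 0, 0, 0, 4.5, 0, 9.3], [0, 0, 0, 0, 0, 0, 9.3], [0, 0, 0, 0, 0, 0, 9.3]])

```text
clock: 3.05
position: [0.5118, 0.1872, 0.2756]
tcp_rot: [[-0.0, 0.002, 1.0], [-1.0, 0.001, -0.0], [-0.001, -1.0, 0.002]]
wrist_force: [0.6, -1.1, 0.6]
gripper_width: 1.001
```

```bash
python3 - <<'E'
from h import *
s=bot.state(); print(s['position'],s['wrist_force'])
i=viewer.get_image("wrist"); cv2.imwrite('pics/w3.png',i['frame'][:,:,::-1])
for z in(.253,): print(pix(i,[.510,.189,z]),pix(i,[.538,.189,z]),pix(i,[.482,.189,z]), pix(i,s['position']))
E
```

```text
[0.51181443 0.18722223 0.27563478] [ 0.57516004 -1.10164575  0.5856924 ]
[319.80554757 226.27513341] [368.68250072 226.25990865] [270.90764422 226.29036469] [323.11036836 245.51368189]
```

View pics/w3.png

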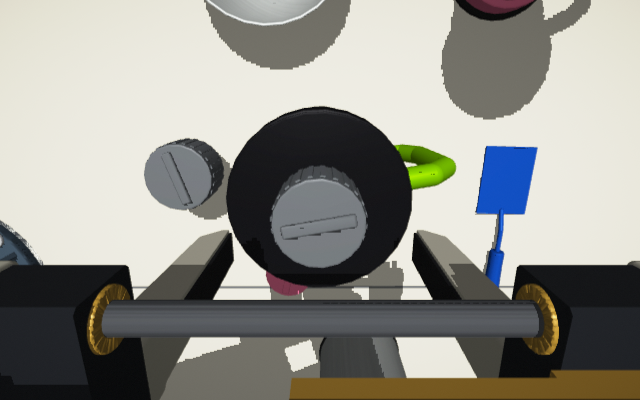

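The knob centre is at about (319.5, 221), which gives an axis at about (0.510, 0.191), between the fingers. I'll correct, descend and close.

Emit:
apply_moves(deltas=[[0, 0, 0, -0.35, 0, -0.15, 9.3], [0, 0, 0, 0, 3, 0, 9.3], [0, 0, 0, 0, 2.3, 0, 9.3], [0, 0, 0, 0, 0, 0, 9.3], [0, 0, 0, 0, 0, 0, 5], [0, 0, 0, 0, 0, 0, 5], [0, 0, 0, 0, 0, 0, 5], [0, 0, 0, 0, 0, 0, 5]])

```text
clock: 4.1
position: [0.5096, 0.1905, 0.2209]
tcp_rot: [[-0.0, 0.0, 1.0], [-1.0, 0.0, -0.0], [-0.0, -1.0, 0.0]]
wrist_force: [0.3, 0.3, -1.5]
gripper_width: 0.619
```

Emit:
apply_moves(deltas=[[0, 0, 0, 0, 0, 0, 5], [0, 0, 0, 0, 0, 0, 5], [0, 0, 0, 0, 0, 0, 5], [0, 0, 0, 0, 0, 0, 5]])

```text
clock: 4.6
position: [0.5096, 0.1906, 0.2209]
tcp_rot: [[0.0, 0.0, 1.0], [-1.0, 0.0, 0.0], [-0.0, -1.0, 0.0]]
wrist_force: [-1.1, -0.3, 4.1]
gripper_width: 0.597
```

Gripped at 55.5 mm. First I'll try anticlockwise seen from above (-tool y), which is the right-hand unscrewing direction.

Emit:
apply_moves(deltas=[[0, -4, 0, 0, 0, 0, 4.5], [0, -4, 0, 0, 0, 0, 4.5], [0, -4, 0, 0, 0, 0, 4.5], [0, -4, 0, 0, 0, 0, 4.5], [0, -4, 0, 0, 0, 0, 4.5], [0, -4, 0, 0, 0, 0, 4.5], [0, 0, 0, 0, 0, 0, 4.5], [0, 0, 0, 0, 0, 0, 4.5]])

```text
clock: 5.6
position: [0.5097, 0.1904, 0.2205]
tcp_rot: [[0.405, 0.0, 0.914], [-0.914, -0.0, 0.405], [0.0, -1.0, 0.0]]
wrist_force: [2.1, -2.0, -0.3]
gripper_width: 0.602
```

```bash
python3 - <<'E'
from h import *
s=bot.state(); print(np.round(s['q'],1),np.round(s['moment'],3),np.round(s['joint_torque'],2),np.round(s['tcp_rot'],3).tolist())
E
```

```text
[15.6 19.4 95.4 -0.  65.2 -8.3] [-0.231 -0.554 -0.878] [  2.16 -49.14 -27.62   0.25   0.66  -0.88] [[0.405, 0.0, 0.914], [-0.914, -0.0, 0.405], [0.0, -1.0, 0.0]]
```

The moment of -0.88 N·m about z means the cap is on the stop, so the thread is left-hand. From this stop, 107° the other way gives 85–104° past the start, whatever the stop angle was.

Emit:
apply_moves(deltas=[[0, 6, 0, 0, 0, 0, 4.5], [0, 6, 0, 0, 0, 0, 4.5], [0, 6, 0, 0, 0, 0, 4.5], [0, 6, 0, 0, 0, 0, 4.5], [0, 6, 0, 0, 0, 0, 4.5], [0, 0, 0, 0, 0, 0, 4.5]])

```text
clock: 6.35
position: [0.5093, 0.1906, 0.2205]
tcp_rot: [[-0.104, -0.0, 0.995], [-0.995, -0.0, -0.104], [0.0, -1.0, -0.0]]
wrist_force: [0.1, -0.5, 0.2]
gripper_width: 0.596
```

```bash
python3 - <<'E'
from h import *
s=bot.state(); print(np.round(s['q'],1),np.round(s['moment'],3),np.round(s['tcp_rot'],3).tolist())
E
```

```text
[15.6 19.4 95.4 -0.  65.3 21.6] [-0.033 -0.018  0.009] [[-0.104, -0.0, 0.995], [-0.995, -0.0, -0.104], [0.0, -1.0, -0.0]]
```

Emit:
apply_moves(deltas=[[0, 7, 0, 0, 0, 0, 4.5], [0, 7, 0, 0, 0, 0, 4.5], [0, 7, 0, 0, 0, 0, 4.5], [0, 7, 0, 0, 0, 0, 4.5], [0, 0, 0, 0, 0, 0, 4.5]])

```text
clock: 6.98
position: [0.5093, 0.1905, 0.2205]
tcp_rot: [[-0.557, -0.0, 0.831], [-0.831, -0.0, -0.557], [0.0, -1.0, -0.0]]
wrist_force: [-0.4, 0.5, 0.0]
gripper_width: 0.596
```

```bash
python3 - <<'E'
from h import *
s=bot.state(); print(np.round(s['q'],1),np.round(s['moment'],3),np.round(s['tcp_rot'],3).tolist())
E
```

```text
[15.6 19.4 95.4 -0.  65.3 49.4] [-0.066 -0.009  0.036] [[-0.557, -0.0, 0.831], [-0.831, -0.0, -0.557], [0.0, -1.0, -0.0]]
```

The cap turns freely, 58° so far. 49° more to go.

Emit:
apply_moves(deltas=[[0, 7, 0, 0, 0, 0, 4.5], [0, 7, 0, 0, 0, 0, 4.5], [0, 7, 0, 0, 0, 0, 4.5], [0, 7, 0, 0, 0, 0, 4.5], [0, 7, 0, 0, 0, 0, 4.5], [0, 7, 0, 0, 0, 0, 4.5], [0, 7, 0, 0, 0, 0, 4.5], [0, 0, 0, 0, 0, 0, 4.5]])

```text
clock: 7.98
position: [0.5094, 0.1905, 0.2205]
tcp_rot: [[-0.992, -0.0, 0.126], [-0.126, -0.0, -0.992], [0.0, -1.0, 0.0]]
wrist_force: [0.4, -0.3, -0.2]
gripper_width: 0.595
```

```bash
python3 - <<'E'
from h import *
s=bot.state(); print(np.round(s['q'],1),np.round(s['moment'],3))
i=viewer.get_image("wrist"); cv2.imwrite('pics/w4.png',i['frame'][:,:,::-1])
E
```

```text
[15.6 19.4 95.4 -0.  65.3 98.4] [-0.016  0.111 -0.031]
```

View pics/w4.png

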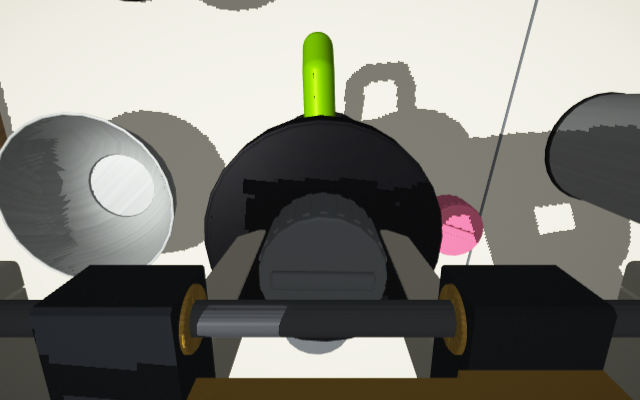

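The ridge at (323,282) is now square to the handle at (318,70), so the cap has turned about 90°. Next, a straight lift, gently at first.

Emit:
apply_moves(deltas=[[0, 0, 0, 0, -0.5, 0, 4.5], [0, 0, 0, 0, -0.5, 0, 4.5], [0, 0, 0, 0, 0, 0, 4.5]])

```text
clock: 8.4
position: [0.5097, 0.1906, 0.2312]
tcp_rot: [[-0.992, 0.001, 0.123], [-0.123, 0.0, -0.992], [-0.001, -1.0, -0.0]]
wrist_force: [0.3, -0.1, -1.3]
gripper_width: 0.594
```

Emit:
apply_moves(deltas=[[0, 0, 0, 0, -1.5, 0, 4.5], [0, 0, 0, 0, -1.5, 0, 4.5], [0, 0, 0, 0, -1.5, 0, 4.5], [0, 0, 0, 0, -1.5, 0, 4.5], [0, 0, 0, 0, -1, 0, 4.5], [0, 0, 0, 0, 0, 0, 4.5], [0, 0, 0, 0, 0, 0, 4.5], [0, 0, 0, 0, 0, 0, 4.5]])

```text
clock: 9.4
position: [0.5093, 0.1905, 0.3]
tcp_rot: [[-0.993, -0.001, 0.122], [-0.122, -0.0, -0.993], [0.001, -1.0, 0.0]]
wrist_force: [-0.2, -0.3, -0.9]
gripper_width: 0.599
```

```bash
python3 - <<'E'
from h import *
s=bot.state(); print(s['position'],np.round(s['wrist_force'],2),np.round(s['qd'],2))
i=viewer.get_image("side"); j=viewer.get_image("scene")
a=cv2.resize(i['frame'][70:270,170:470],(600,400)); 
cv2.imwrite('pics/c5.png',a[:,:,::-1])
E
```

```text
[0.50929643 0.19048168 0.30004517] [-0.21 -0.26 -0.89] [ 0.06  0.01  0.05 -0.02 -0.06 -0.1 ]
```

View pics/c5.png

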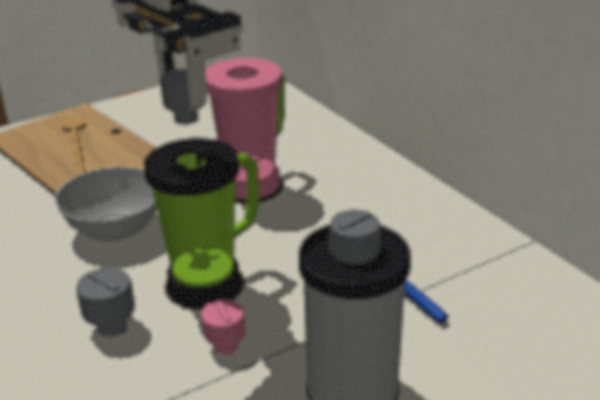

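The crop shows the cap at (183,95), level in the fingers with its plug clear above the open filler hole at (192,160). The bowl is in place and the spare untouched. Handing in.

```bash
python3 -c "
from cell import bot
print(bot.close_job())"
```

```text
the job is handed in; nothing more can be done
None
```

The filler cap is out of the green jar, and I handed the job in at about 9.5 s with the cap still in the gripper. No verdict was reported.

- **Unscrewing:** The thread was left-hand. Anticlockwise seen from above came up against the stop at -0.88 N·m. I then turned 107° clockwise from there with almost no resistance, and the ridge ended about square to the handle.
- **Last checks:** After an 8 cm straight lift, the cap's underside is about 55 mm above the lid by my reckoning. The gripper held it still and level, open 55.7 mm on the 56 mm knob, with a wrist force of about 1 N.
- **Surroundings:** The last picture shows the filler hole open and the plug clear of it, with the bowl in place and the spare untouched. The crop showed only part of the spatula and not the sugar pot, so I did not look at those again. The arm stayed well above both.
- **Disagreement:** The two wrist-camera fixes of the jar's axis differed by about 3 mm in y. I used a value in between, and the sideways force was small when the fingers closed.

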